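# Snap the cabinet key onto the sprung snap hook

### The arm

A 6-joint arm with a two-finger parallel gripper is mounted at the origin on a cart in front of the work surface, level with it; the furniture and walls round the work are solid. World frame = base frame: x ahead of the robot, y to its left, z up, the work surface at z = 0. Lengths are in m, angles in rad, forces in N, time in s.
With the tool pointing down it reaches from about 0.3 to 0.775 m from the base axis. Payload 14.6 kg.
Tool frame: the origin (TCP) lies at the very end of the fingers, on their centre line; the grasp point (between the pads) lies 19 mm behind it; z points along the fingers, y is the line along which they close (so a half turn about z gives the same grasp; the last joint's range is limited). The gripper opens to 94 mm and grips with 3 to 60 N. Pads are 16 mm wide; open, the fingers measure 119 mm over their backs; the gripper's body (75 mm by 177 mm) begins 78 mm behind the grasp point.
Start: joints at [1.155, 0.3, 1.521, -0, 1.321, -0.067], TCP at [0.188, 0.517, 0.205] pointing down, gripper open.
Joint ranges: [-3.03, 3.03], [-0.79, 2.21], [0.23, 2.52], [-1.04, 4.18], [0, 3.07], [-2.55, 2.55]. Speed limits (rad/s): [2.22, 2.22, 2.57, 3.14, 3.14, 3.14].

### API

Orientations are given as [roll, pitch, yaw] about the fixed x, y, z axes, in that order (R = Rz(yaw) Ry(pitch) Rx(roll)).
In Python, from station import ctrl gives the robot as it stands.
- The arm moves only by the shell command python3 -m pendant 'ROWS' [OPENING] [FORCE]. ROWS is JSON, a list of rows, each a list of 2 entries, a list of its own where there are three numbers: the shift along the world's x, y, z in cm, then the turn about the world's z in rad. A call has 1 to 20 rows; each row shifts and turns the commanded pose from where the row before left it; what a row does not reach is not made up. A row lasts 1/12 s, in which the tool goes at most 41.7 mm and 7.16 degrees, less where a joint would pass 70% of its speed; a pose out of reach is approached as far as the arm can. A call is refused whole if a number of a shift passes 4.17 or a number of a turn 0.125, either way. A call with a gripper value outside its range is refused whole. OPENING is the opening, from 0 (shut) to 1 (fully open), set as the call begins (- or left out, the last holds). The fingers move at their own pace and stop on an object; FORCE is the grip in N (left out, the last holds). Time passes only in rows, so rows that do not move let the fingers close. It gives the time, the measured TCP pose, the force, the opening and the grip force at its end, in the units of the state.
- ctrl.get_obs(): the state, without advancing time (a new reading comes with each control period).
- ctrl.camera(name): name is "scene" or "top" or "wrist"; returns a dict with "color" (400x640x3 uint8, red, green, blue), "intrinsics" (3x3 intrinsics, pixels), "camera_from_world" (4x4, takes a point from world to camera coordinates). Camera axes: x right, y down, z forward; pixel columns grow to the right and rows downward; lengths in m; the calibration is good to about 2 mm. The wrist camera is an equidistant fisheye: a pixel r from the principal point sees the ray r / f radians off the axis. A picture is of the moment at which its call begins. There is no depth.
- ctrl.hand_in(): hands the job in; it is judged then, once.
The state is a dict: "time_s": time; "qpos": joint angles; "joint_vel": joint speeds; "tau": joint torques, N m; "ee_pos": TCP position; "eef_rot": TCP orientation; "force": force on the tool from outside, world axes, zero at the start; "moment": the same for the moment, N m; "grip_width": finger opening in m; "grip_force": force on a finger pad.
Only numpy, scipy, OpenCV 4.12 (cv2) and the standard library are available. Lean on these libraries where they do the work, as an engineer would, in place of code of your own. Each camera call takes 0.05 s, during which the arm holds its last target. There are 200 camera calls.

### The job

Pick up the cabinet key by its grey grip and push its steel eye down against the sprung gate of the snap hook on the stand until the eye passes inside and the gate snaps shut over it. Still holding the key, pull it gently upwards, with about 5 to 6 N for half a second, against the shut gate to prove that it holds, then let go so that the key hangs quietly from the hook, grip downwards. Be gentle with the hook (never over 16 N on it) and leave the other things where they are.

Things in the scene. Friction and masses are not known exactly. Their poses are not given: they have to be found in the camera images.
- key: Cabinet key lying flat. Grey grip 46 (x) x 26 (y) x 20 (z) mm; origin: centre of its underside, +x to the eye, -x to the toothed blade (ends at x -51.5). Rigid flat steel ring (eye) at +x in the grip's plane, 10 above the underside. 55 to 90 g. Grip it across the 26 mm width with 50 N or more near x +8 (fingertips down to its underside), so that it cannot pitch in the fingers.
- eye (a point): Centre of the key's eye (key frame 41, 0, 10 mm): flat ring with a hole of 18 mm diameter, wire 5 mm thick.
- eye_tip (a point): Middle of the eye's wire at the far end from the grip (key frame 52.5, 0, 10 mm): the part that pushes the gate and comes to lie inside the hook. To thread it, hold the key level with its +x along the hook's +x (blade away from the post) and lower it: the nose comes up through the eye's hole, eye_tip goes down between nose and back bar, at hook x -8 to +3 (best -4), y within 4 mm.
- stand: Fixed bench stand: foot 105 x 70 x 12 mm, post and arm behind the hook. Origin on the worktop right below the hook's origin, axes as the hook's; +x points from the hook to the post (foot x 22 to 128, post 14 diameter at x 90, 177 high), so the hook's free side is -x. The closed gate is 165 mm above the worktop.
- hook: Snap hook of 7 mm round steel bar, a J in its own xz plane, open at the top. Origin mid-throat, level with the closed gate; z up, +x to the post. Nose (free upright end) centred at x -14 mm, rounded top 8.5 above the origin; back bar at x +14; throat 21 wide; bow's inside 32 below the origin. Its stiff bush gives only 1 mm per 20 N. Never load it with 16 N.
- hook_seat (a point): Where the eye's wire rests when the key hangs: 29.5 mm below the hook's origin, in the bottom of the bow.
- gate (a joint): Sprung wire gate across the throat, hinged at the back bar. 0 = shut; opens only downwards, to 1.4 rad; shuts by its spring. At eye_tip it takes about 3 N at first, 4 to 6 N wide open; the eye passes its free end with eye_tip 15 to 22 mm below the hook's origin (and the gate snaps back to 0 above it). Pulled up, the eye meets the shut gate with eye_tip 2 to 6 mm below that origin.
- gate_wire: The gate's 3 mm wire loop, 22.5 long, 9 wide, its free end just inside the nose. The wire is never quite straight: when shut, its free end may stand up to 2 mm higher or lower than level, which is not measured; find it by feel. Origin on its hinge at the hook's back bar; at 0 it runs level from there to -x.
- stain_bottle: Bystander: small dark brown bottle with a black cap, 36 dia x 85 mm, origin at the centre of its underside; leave it alone.
- slide_box: Bystander: flat small carton, 34 x 52 x 11 mm, origin at the centre of its underside; leave it alone.
- meter: Bystander: white hand-held meter lying flat, 62 x 125 x 22 mm, origin at the centre of its underside; leave it alone.
- pot: Bystander: specimen pot with a screw lid, 62 dia x 62 mm, origin at the centre of its underside; leave it alone.
- brass_weight: Bystander: brass knob weight, 22 dia x 40 mm, origin at the centre of its underside; leave it alone.
- tape_roll: Bystander: roll of white tape lying flat, 62 dia x 19 mm, origin at the centre of its underside; leave it alone.
- canister: Bystander: tall test-strip canister, 40 dia x 85 mm, origin at the centre of its underside; leave it alone.

How it is judged:
By the outcome, as a careful person would: the job done as asked, in the order asked, and still so for the second after the job is handed in, with the robot touching nothing.
It also fails if it takes over 72 s, if anything falls off the work surface, if the arm or the gripper's body presses on something with over 40 N, if the wrist force passes 120 N, or if a joint passes its speed limit or range.

## Working session

There is one attempt and no reset: what is moved stays moved. The work goes in short steps, Python scripts to look and compute and a shell command to move; the robot and the scene stay as the last step left them, time stands still between calls to the robot, and variables do not carry over. Pictures are saved under pics/ and viewed, at most 10 in all, crops included, and the job is handed in when it is done.

```bash
mkdir -p pics; python3 - <<'E'
from station import ctrl
import cv2,numpy as np
for n in("top","scene"):
    c=ctrl.camera(n); cv2.imwrite(f"pics/{n}0.png",c["color"][...,::-1]); print(n,c["intrinsics"].tolist(),np.round(c["camera_from_world"],4).tolist())
print(ctrl.get_obs())
E
```

```text
top [[408.6929507183047, 0.0, 319.8915718282093], [0.0, 408.6929507183047, 194.1140680033294], [0.0, 0.0, 1.0]] [[0.402, -0.9156, 0.0013, -0.254], [-0.8621, -0.379, -0.3364, 0.523], [0.3085, 0.1342, -0.9417, 1.4484], [0.0, 0.0, 0.0, 1.0]]
scene [[362.95955236039765, 0.0, 319.68262366433044], [0.0, 362.95955236039765, 199.11199901274722], [0.0, 0.0, 1.0]] [[0.5675, -0.8234, -0.0013, -0.3336], [-0.6122, -0.4209, -0.6694, 0.3946], [0.5506, 0.3807, -0.7429, 0.8696], [0.0, 0.0, 0.0, 1.0]]
{'time_s': 0.1, 'qpos': array([ 1.15536085e+00,  3.00410583e-01,  1.52150023e+00, -2.14587208e-06,
        1.32070912e+00, -6.65753061e-02]), 'joint_vel': array([-0.00147701,  0.00106552, -0.0005485 ,  0.00142848, -0.00080368,
        0.00054665]), 'tau': array([ 1.52056520e-03, -5.32648587e+01, -3.53283370e+01,  7.10228272e-02,
        2.34583416e-02, -8.60671867e-05]), 'ee_pos': array([0.18790198, 0.51666153, 0.20495373]), 'eef_rot': array([-3.14056751e+00, -6.62669908e-05,  2.79273299e+00]), 'force': array([0.49015309, 0.47805763, 0.69727546]), 'moment': array([ 0.05356043,  0.01180033, -0.01186056]), 'grip_force': 0.0, 'grip_width': 0.09405728963029136}
```

View pics/top0.png

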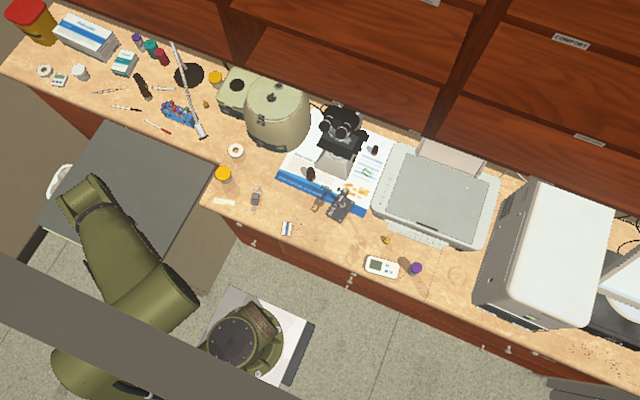

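View pics/scene0.png

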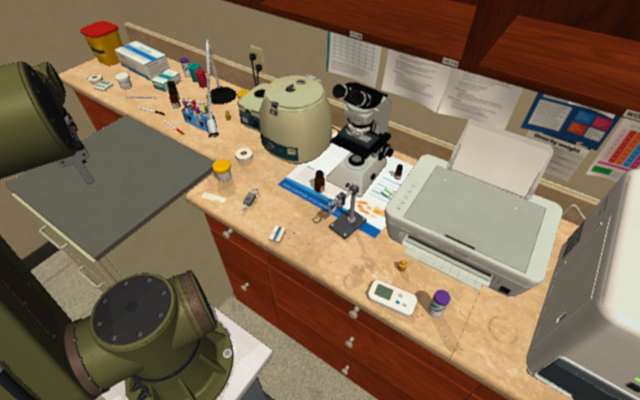

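The key is at about (255,197) in top and (250,198) in scene. The stand is at about (340,207) in top and (345,215) in scene. I'll enlarge both.

```bash
cat > h.py <<'E'
import numpy as np
from station import ctrl
def ray(c,u,v,fish=False):
    K=c["intrinsics"];T=np.array(c["camera_from_world"])
    d=np.array([(u-K[0][2])/K[0][0],(v-K[1][2])/K[1][1],1.])
    if fish:
        r=np.hypot(d[0],d[1]); d=np.array([d[0]/r*np.sin(r),d[1]/r*np.sin(r),np.cos(r)]) if r>0 else d
    R=T[:3,:3]; return -R.T@T[:3,3], R.T@d/np.linalg.norm(d)
def plane(c,u,v,z,fish=False):
    o,d=ray(c,u,v,fish); return o+d*(z-o[2])/d[2]
def tri(rs):
    A=0;b=0
    for o,d in rs:
        P=np.eye(3)-np.outer(d,d); A=A+P; b=b+P@o
    x=np.linalg.solve(A,b); return x,[np.linalg.norm((np.eye(3)-np.outer(d,d))@(x-o)) for o,d in rs]
E
python3 - <<'E'
from h import *
import cv2
t=cv2.imread("pics/top0.png");s=cv2.imread("pics/scene0.png")
f=lambda a,x,y:cv2.resize(a[y:y+60,x:x+130],None,fx=6,fy=5,interpolation=cv2.INTER_CUBIC)[:300]
a=np.vstack([cv2.resize(t[170:220,235:365],(780,300),interpolation=3),cv2.resize(s[180:230,235:365],(780,300),interpolation=3)])
cv2.imwrite("pics/crop.png",a)
c=ctrl.camera("top");d=ctrl.camera("scene")
print(plane(c,255,197,.01),plane(d,250,198,.01),plane(c,340,207,.012),plane(d,345,222,.012))
E
```

```text
[0.49278108 0.2199486  0.01      ] [0.49096293 0.21646355 0.01      ] [ 0.58936926 -0.10488492  0.012     ] [ 0.58275495 -0.10039152  0.012     ]
```

View pics/crop.png

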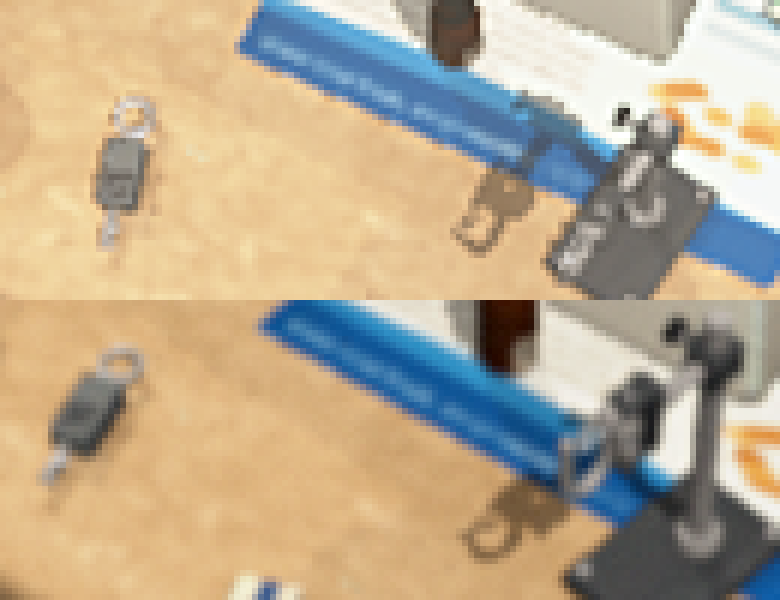

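The key's eye is at top (257.2,189.3) and its blade end at (253,211). The stand's foot corners are visible, and the hook sits over the foot's lower-left edge at about top (333,207), scene (332,207). I'll compute rough poses.

```bash
python3 - <<'E'
from h import *
np.set_printoptions(precision=4,suppress=True)
c=ctrl.camera("top");d=ctrl.camera("scene")
T=lambda x,y:(235+x/6,170+y/6)
S=lambda x,y:(235+x/6,180+(y-300)/6)
e1=plane(c,*T(133,116),.01);e2=plane(d,*S(120,363),.01)
g1=plane(c,*T(122,174),.018);g2=plane(d,*S(90,412),.018)
b1=plane(c,*T(108,245),.01);b2=plane(d,*S(45,482),.01)
print("key",e1,e2,g1,g2,b1,b2)
for e,b in((e1,b1),(e2,b2)): print(np.linalg.norm(e-b),np.arctan2(*(e-b)[1::-1]))
F=[plane(c,*T(*p),.012) for p in((548,262),(638,300),(715,188))];print("foot",F, np.arctan2(*(F[2]-F[1])[1::-1]),np.linalg.norm(F[2]-F[1]),np.linalg.norm(F[0]-F[1]))
print("post",plane(c,*T(645,212),.012),plane(d,*S(700,540),.012),plane(c,*T(660,128),.177),plane(d,*S(715,330),.177))
print("hook",tri([ray(c,*T(590,228)),ray(d,*S(585,460))]))
K=c["intrinsics"];
print(ctrl.camera("wrist")["intrinsics"],ctrl.camera("wrist")["camera_from_world"])
E
```

```text
key [0.5252 0.2266 0.01  ] [0.5265 0.2257 0.01  ] [0.4838 0.2126 0.018 ] [0.4839 0.2086 0.018 ] [0.4383 0.2012 0.01  ] [0.4366 0.2001 0.01  ]
0.09058387290296292 0.28435614599373354
0.0935074004084898 0.27645228453130194
foot [array([ 0.5427, -0.0666,  0.012 ]), array([ 0.5426, -0.1301,  0.012 ]), array([ 0.6335, -0.147 ,  0.012 ])] -0.18320473490151493 0.09250744054129056 0.06352288087404236
post [ 0.5997 -0.1112  0.012 ] [ 0.6016 -0.1135  0.012 ] [ 0.5982 -0.1119  0.177 ] [ 0.5942 -0.1138  0.177 ]
hook (array([ 0.5363, -0.0882,  0.1236]), [np.float64(0.006616629168575759), np.float64(0.0066166291685757295)])
[[309.7069   0.     320.7741]
 [  0.     309.7069 198.2774]
 [  0.       0.       1.    ]] [[ 0.3405  0.9402 -0.     -0.5488]
 [ 0.9038 -0.3273  0.2756 -0.0286]
 [ 0.2591 -0.0939 -0.9613  0.3914]
 [ 0.      0.      0.      1.    ]]
```

```bash
python3 -m pendant '[[[2.5,-2.5,0],0.05],[[2.5,-2.5,0],0.05],[[2.5,-2.5,0],0.05],[[2.5,-2.5,0],0.05],[[2.5,-2.5,0],0.05],[[2.5,-2.5,0],0.05],[[2.5,-2.5,0],0.05],[[2.5,-2.5,0],0.05],[[2.5,-2.5,0],0.05],[[2.5,-2.5,0],0.05],[[2.5,-2.5,0],0.05],[[2,-2,0],0.05],[[0,0,0],0.03],[[0,0,0],0]]' 0.6 55
python3 - <<'E'
from h import *
import cv2
w=ctrl.camera("wrist");cv2.imwrite("pics/w1.png",w["color"][...,::-1]);print(np.round(w["camera_from_world"],4).tolist())
E
```

```text
time_s: 1.57
ee_pos: [0.4836, 0.2208, 0.2052]
eef_rot: [-3.142, -0.0, -2.861]
force: [-0.2, 0.5, -0.1]
grip_width: 0.0566
grip_force: 0.0
[[-0.2779, 0.9606, 0.0002, -0.0772], [0.9235, 0.2671, 0.2754, -0.5329], [0.2645, 0.0767, -0.9613, 0.2468], [0.0, 0.0, 0.0, 1.0]]
```

View pics/w1.png

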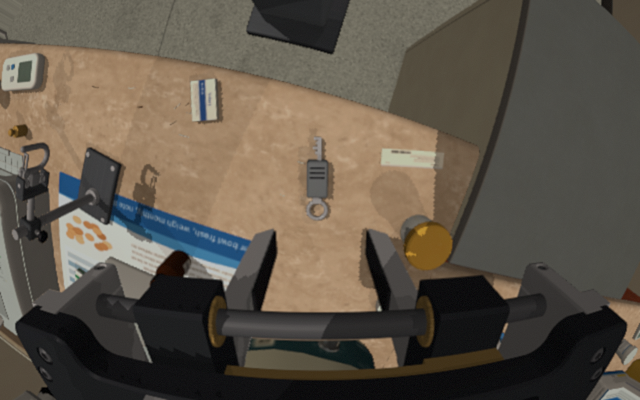

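The wrist picture shows the key: grip at about (317,180), eye (317,209), blade end (318,137). The hook is far left at about (35,155). Next I'll measure the key with a mask.

```bash
python3 - <<'E'
from h import *
import cv2
np.set_printoptions(precision=4,suppress=True)
w=ctrl.camera("wrist");im=w["color"].astype(int)
sub=im[125:230,290:345]; sat=sub.max(2)-sub.min(2)
def mass(m,z,n):
    k,l,s,ce=cv2.connectedComponentsWithStats(m.astype(np.uint8))
    i=1+np.argmax(s[1:,4]); u,v=ce[i]+[290,125]; print(n,s[i],u,v,plane(w,u,v,z,True)); return l==i
g=mass((sat<30)&(sub.max(2)<120),.02,"grip")
a=mass((sat<32),.01,"all")
ys,xs=np.where(g);pts=np.stack([xs+290,ys+125],1)
r=cv2.minAreaRect(pts.astype(np.float32));print(r)
P=np.array([plane(w,u,v,.02,True)[:2] for u,v in cv2.boxPoints(r)]);print(P,np.linalg.norm(P-np.roll(P,1,0),axis=1),P.mean(0))
e=sub[74:98]; ys,xs=np.where((sat<32)[74:]);print("eye bbox",xs.min()+290,xs.max()+290,ys.min()+199,ys.max()+199)
ys,xs=np.where(a);i=ys.argmin();j=ys.argmax()
B=plane(w,xs[ys<ys.min()+2].mean()+290,ys.min()+125-.5,.01,True);E=plane(w,xs[ys>ys.max()-2].mean()+290,ys.max()+125+.5,.01,True)
print(B,E,np.linalg.norm(E-B),np.arctan2(*(E-B)[1::-1]))
E
```

```text
grip [ 16  21  22  73 882] 316.74603174603175 179.05895691609976 [0.4832 0.2161 0.02  ]
all [  15   12   23   84 1274] 316.49529042386183 181.29591836734693 [0.4881 0.2171 0.01  ]
((316.5, 182.0), (72.0, 21.0), 90.0)
[[0.4482 0.193 ]
 [0.4414 0.2167]
 [0.5274 0.242 ]
 [0.5347 0.2168]] [0.0897 0.0247 0.0896 0.0262] [0.4879 0.2171]
eye bbox 305 327 199 220
[0.4348 0.2019 0.01  ] [0.5378 0.2311 0.01  ] 0.10707673721092643 0.27624746961618685
```

```bash
python3 -m pendant '[[[0.87,-0.26,-3],0],[[0,0,-3.5],0],[[0,0,-3.5],0],[[0,0,-3.5],0],[[0,0,-3],0],[[0,0,-2],0],[[0,0,-1],0],[[0,0,0],0],[[0,0,0],0]]'
```

```text
time_s: 2.42
ee_pos: [0.4918, 0.2199, 0.0112]
eef_rot: [3.142, 0.001, -2.86]
force: [0.4, -0.1, 0.3]
grip_width: 0.0564
grip_force: 0.0
```

```bash
python3 -m pendant '[[[0.05,-0.15,-0.5],0],[[0,0,-0.4],0],[[0,0,0],0]]'; python3 -m pendant '[[[0,0,0],0],[[0,0,0],0],[[0,0,0],0],[[0,0,0],0],[[0,0,0],0],[[0,0,0],0],[[0,0,0],0],[[0,0,0],0]]' 0 55
```

```text
time_s: 2.67
ee_pos: [0.4923, 0.2177, 0.0016]
eef_rot: [3.142, 0.0, -2.861]
force: [0.1, -0.3, -0.9]
grip_width: 0.0567
grip_force: 0.0
time_s: 3.33
ee_pos: [0.4922, 0.2178, 0.0016]
eef_rot: [3.142, 0.0, -2.86]
force: [-0.9, 0.7, 1.7]
grip_width: 0.0259
grip_force: 54.9
```

```bash
python3 -m pendant '[[[0,0,1],0],[[0,0,3],0],[[0,0,4],0],[[0,0,4],0],[[0,0,4],0],[[0,0,4],0],[[-0.5,-2,3],-0.04],[[-0.5,-2,1],-0.04],[[-0.5,-2.5,0],-0.04],[[-0.5,-2.5,0],-0.04],[[-0.5,-2.5,0],-0.04],[[-0.5,-2.5,0],-0.04],[[-0.5,-2.5,0],-0.04],[[-0.5,-2,0],0],[[-0.5,-2,0],0],[[0,0,0],0],[[0,0,0],0]]'
cat > look.py <<'E'
import sys,pickle,cv2
from h import *
w=ctrl.camera("wrist");pickle.dump({k:np.array(w[k]) for k in w if k in("color","intrinsics","camera_from_world")},open(sys.argv[1]+".pkl","wb"))
cv2.imwrite("pics/"+sys.argv[1]+".png",w["color"][...,::-1])
E
python3 look.py a; python3 -m pendant '[[[0,-3,0],0],[[0,-4,0],0],[[0,-4,0],0],[[0,-4,0],0],[[0,-4,0],0],[[0,-2,0],0],[[0,0,0],0],[[0,0,0],0]]'; python3 look.py b
python3 - <<'E'
import cv2,numpy as np
cv2.imwrite("pics/ab.png",np.vstack([cv2.resize(cv2.imread(f"pics/{n}.png"),None,fx=.75,fy=.75) for n in "ab"]))
E
```

```text
time_s: 4.75
ee_pos: [0.447, 0.0123, 0.2421]
eef_rot: [3.142, 0.001, 3.141]
force: [-0.4, 0.0, -1.3]
grip_width: 0.0252
grip_force: 54.9
time_s: 5.47
ee_pos: [0.4474, -0.1971, 0.2412]
eef_rot: [3.141, -0.001, -3.141]
force: [0.8, 1.1, -0.8]
grip_width: 0.0258
grip_force: 54.9
```

View pics/ab.png

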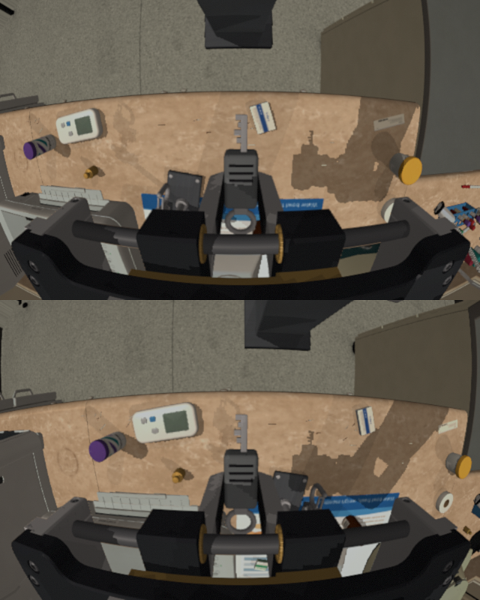

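Picture a shows the stand foot partly hidden at about (183,190), and b shows the hook beside the gripper at about (318,492). The fingers hide too much, so I'll back off in x and look from both sides again.

```bash
python3 -m pendant '[[[-3,0,0],0],[[-4,0,0],0],[[-2,0,0],0],[[0,0,0],0],[[0,0,0],0]]'; python3 look.py b; python3 -m pendant '[[[0,3,0],0],[[0,4,0],0],[[0,4,0],0],[[0,4,0],0],[[0,4,0],0],[[0,2,0],0],[[0,0,0],0],[[0,0,0],0]]';  python3 look.py a
python3 - <<'E'
import cv2,numpy as np
a=cv2.imread("pics/a.png");b=cv2.imread("pics/b.png")
cv2.imwrite("pics/ab2.png",np.vstack([cv2.resize(a[160:310,100:300],None,fx=3,fy=2,interpolation=3),cv2.resize(b[160:310,340:540],None,fx=3,fy=2,interpolation=3)]))
E
```

```text
time_s: 5.93
ee_pos: [0.3573, -0.1963, 0.2421]
eef_rot: [-3.141, 0.001, -3.139]
force: [0.2, -0.5, -1.1]
grip_width: 0.0256
grip_force: 54.9
time_s: 6.65
ee_pos: [0.3577, 0.0141, 0.2415]
eef_rot: [-3.142, -0.0, -3.136]
force: [-0.3, -0.5, -1.8]
grip_width: 0.0255
grip_force: 54.9
```

View pics/ab2.png

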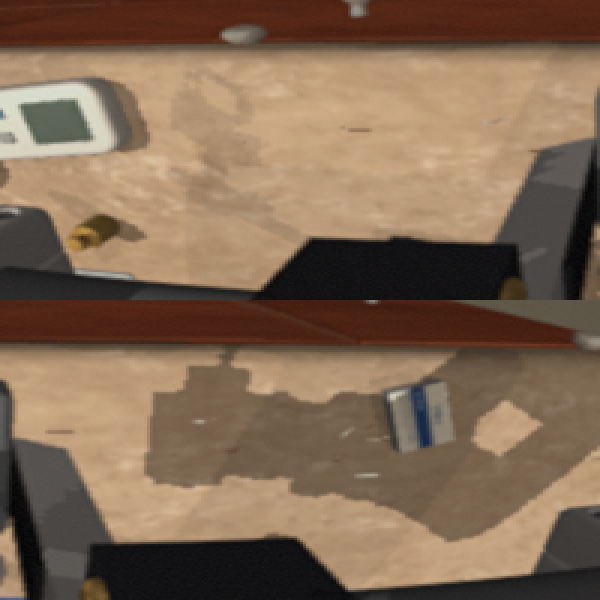

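I went the wrong way: the image bottom is +x, so the hook is behind the fingers. I'll move forward in x and view from each side.

```bash
python3 -m pendant '[[[2,1,0],0],[[4,1,0],0],[[4,1,0],0],[[4,1,0],0],[[3,0.5,0],0],[[0,0,0],0],[[0,0,0],0]]'; python3 look.py a; python3 -m pendant '[[[0,0,3],0],[[0,-2,3],0],[[0,-4,0],0],[[0,-4,0],0],[[0,-4,0],0],[[0,-4,0],0],[[0,-4,0],0],[[0,-4,0],0],[[0,-3,-3],0],[[0,-1,-3],0],[[0,0,0],0],[[0,0,0],0]]';  python3 look.py b
python3 - <<'E'
import cv2,numpy as np
a=cv2.imread("pics/a.png");b=cv2.imread("pics/b.png")
cv2.imwrite("pics/ab3.png",np.vstack([cv2.resize(a[100:250,110:310],None,fx=4,fy=2,interpolation=3),cv2.resize(b[100:250,330:530],None,fx=4,fy=2,interpolation=3)]))
E
```

```text
time_s: 7.28
ee_pos: [0.528, 0.0569, 0.2399]
eef_rot: [-3.141, -0.003, -3.141]
force: [-0.5, 0.4, -1.0]
grip_width: 0.0258
grip_force: 54.9
time_s: 8.33
ee_pos: [0.5261, -0.2418, 0.2421]
eef_rot: [3.141, -0.002, 3.141]
force: [-0.7, 0.2, -0.3]
grip_width: 0.0258
grip_force: 54.9
```

View pics/ab3.png

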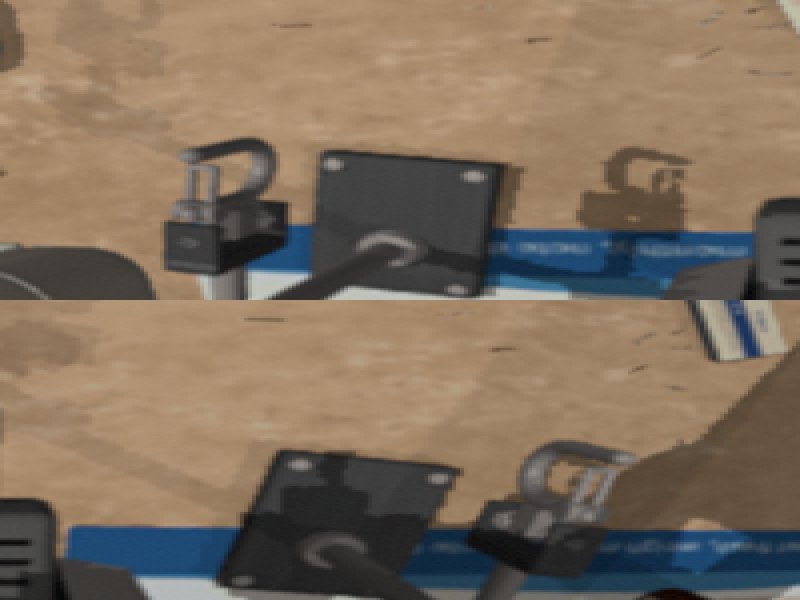

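Both views show the hook clearly. The nose tip is at full-frame a (157,178) and b (486.3,179.5). The foot's bolts, the post base and the gate loop are also visible, so I'll triangulate.

```bash
python3 - <<'E'
from h import *
import pickle
np.set_printoptions(precision=4,suppress=True)
A,B=[pickle.load(open(n+".pkl","rb")) for n in "ab"]
pa=lambda x,y:ray(A,110+x/4,100+y/2,True)
pb=lambda x,y:ray(B,330+x/4,100+(y-300)/2,True)
for n,p,q in(("nose",(190,156),(624,459)),("bolt1 a-left/b-left",(333,163),(300,465)),("bolt2",(472,176),(438,478)),("bolt3 a",(457,289),None),("bolt b",None,(243,580)),
  ("post",(390,247),(333,548)),("gatefree",(205,166),(602,470)),("gatehinge",(203,215),(578,512)),("footcornerL",(320,151),(277,450)),("footcornerR",(503,166),(460,470))):
    if p and q: print(n,*tri([pa(*p),pb(*q)]),end=" ")
    for f,s in((pa,p),(pb,q)):
        if s and n[0] in "bpf":
            o,d=f(*s); print("|",(o+d*(.012-o[2])/d[2])[:2],end=" ")
    print()
E
```

```text
nose [ 0.4984 -0.0913  0.1707] [np.float64(0.00018226726952006448), np.float64(0.00018226726952014574)] 
bolt1 a-left/b-left [ 0.538  -0.1255  0.0128] [np.float64(0.00033288025242748253), np.float64(0.0003328802524275035)] | [ 0.5379 -0.1258] | [ 0.5386 -0.1252] 
bolt2 [ 0.5472 -0.0727  0.0136] [np.float64(0.0001358102992606843), np.float64(0.00013581029926088025)] | [ 0.5478 -0.0733] | [ 0.5475 -0.0721] 
| [ 0.6342 -0.0874] 
| [ 0.6249 -0.1397] 
post [ 0.5995 -0.1087  0.0154] [np.float64(0.0004660137034621675), np.float64(0.0004660137034619384)] | [ 0.6013 -0.1102] | [ 0.6003 -0.1076] 
gatefree [ 0.5051 -0.0923  0.1632] [np.float64(0.00012242798494602934), np.float64(0.00012242798494602514)] 
gatehinge [ 0.5273 -0.0959  0.1635] [np.float64(0.0014407122006258528), np.float64(0.0014407122006259117)] 
footcornerL [ 0.5297 -0.1327  0.0063] [np.float64(0.0004846523263536373), np.float64(0.00048465232635354154)] | [ 0.529  -0.1301] | [ 0.528  -0.1342] 
footcornerR [ 0.5419 -0.0624  0.0085] [np.float64(0.0003995926382916578), np.float64(0.0003995926382914622)] | [ 0.5407 -0.0614] | [ 0.5415 -0.0639]
```

Hook origin comes out at (0.512,-0.094), yaw -0.167. Post, nose and bolts agree to 1 mm. Moving above it.

```bash
python3 -m pendant '[[[-3,0,0],-0.06],[[-3.2,1,0],-0.06],[[0,3,0],-0.047],[[0,4,0],0],[[0,4,0],0],[[0,2.6,-1],0],[[0,1,-2],0],[[0,0,-1],0],[[0,0,0],0],[[0,0,0],0],[[0,0,0],0]]'; python3 look.py c
python3 - <<'E'
from h import *
import cv2
np.set_printoptions(precision=4,suppress=True)
o=ctrl.get_obs();p=o["ee_pos"];y=o["eef_rot"][2]-np.pi
u=np.array([np.cos(y),np.sin(y),0]);print(p,y,o["force"],"tip",p+u*.0445+[0,0,.0084])
w=ctrl.camera("wrist");K=w["intrinsics"];T=np.array(w["camera_from_world"])
def proj(c,P,fish):
    q=T_(c)@np.append(P,1);K=c["intrinsics"]
    r=np.hypot(q[0],q[1]);k=np.arctan2(r,q[2])/r if fish else 1/q[2]
    return K[0][2]+K[0][0]*q[0]*k,K[1][2]+K[1][1]*q[1]*k
T_=lambda c:np.array(c["camera_from_world"])
for n,P in(("eye",p+u*.033+[0,0,.0084]),("tipend",p+u*.047+[0,0,.0084]),("blade",p-u*.0595+[0,0,.0084]),("nose",np.array([.4984,-.0915,.1735]))): print(n,proj(w,P,True))
im=cv2.imread("pics/c.png")[100:320,240:400]
s=ctrl.camera("scene")["color"][...,::-1][165:235,300:370];t=ctrl.camera("top")["color"][...,::-1][165:235,300:370]
cv2.imwrite("pics/c3.png",np.hstack([cv2.resize(im,(420,578),interpolation=3),np.vstack([cv2.resize(s,(289,289),interpolation=3),cv2.resize(t,(289,289),interpolation=3)])]))
E
```

```text
time_s: 9.3
ee_pos: [0.4657, -0.0865, 0.2034]
eef_rot: [-3.141, 0.002, 2.975]
force: [0.7, -0.5, 0.2]
grip_width: 0.0253
grip_force: 54.9
[ 0.4656 -0.0865  0.2033] -0.16673147465392946 [-0.6416 -0.962  -0.8422] tip [ 0.5095 -0.0939  0.2117]
eye (np.float64(322.17253335027584), np.float64(294.84193031421626))
tipend (np.float64(322.1001358176349), np.float64(311.70043079746125))
blade (np.float64(322.6466173378374), np.float64(151.3806212570649))
nose (np.float64(322.6291292004934), np.float64(267.2027430234134))
```

View pics/c3.png

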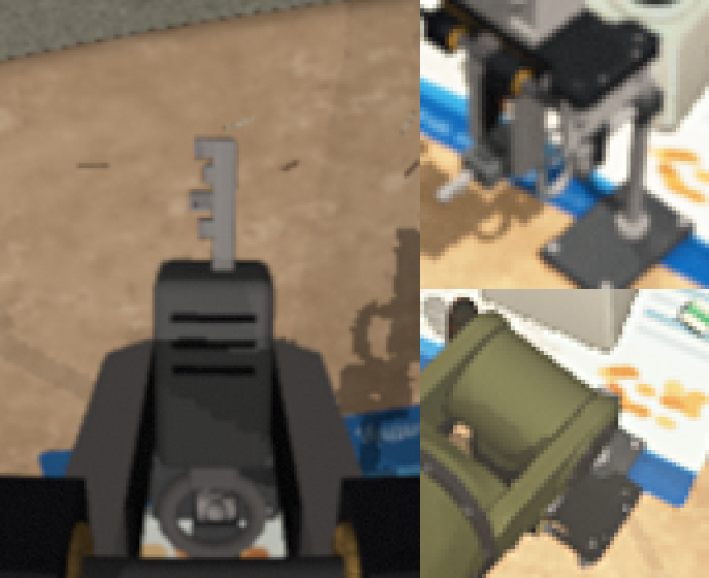

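The picture shows the key level and straight in the fingers. The eye ring is at about (209,513) in the crop and the hook's hinge bar at (214,505), so it is aligned to 1-2 mm. I'll correct by +1.8 mm in y and -1.2 mm in x, then lower to just above the gate.

```bash
python3 -m pendant '[[[-0.06,0.09,-0.5],0],[[-0.06,0.09,-1],0],[[0,0,-1],0],[[0,0,-0.5],0],[[0,0,0],0],[[0,0,0],0]]'; cat > f.py <<'E'
import numpy as np
from station import ctrl
from h import *
F=[]
for i in range(6): ctrl.camera("scene"); F.append(ctrl.get_obs()["force"])
o=ctrl.get_obs();p=o["ee_pos"];y=o["eef_rot"][2]-np.pi
t=p+np.array([np.cos(y),np.sin(y),0])*.0445+[0,0,.0084]-[.5122,-.0938,.165]
c,s=np.cos(-.167),np.sin(-.167)
print("F",np.round(np.mean(F,0),2),"tip in hook mm",np.round(1e3*np.array([c*t[0]+s*t[1],-s*t[0]+c*t[1],t[2]]),1),"M",np.round(o["moment"],2),"rot",np.round(o["eef_rot"],3),"t",o["time_s"])
E
python3 f.py
```

```text
time_s: 10.0
ee_pos: [0.4638, -0.0838, 0.1716]
eef_rot: [3.142, -0.001, 2.976]
force: [-1.1, -0.2, -0.7]
grip_width: 0.0253
grip_force: 54.9
F [ 0.01  0.25 -0.8 ] tip in hook mm [-4.6  1.8 15.7] M [-0.01 -0.    0.04] rot [-3.142e+00  1.000e-03  2.976e+00] t 10.3
```

```bash
python3 -m pendant '[[[0.04,-0.06,-0.2],0],[[0,0,-0.2],0],[[0,0,-0.2],0],[[0,0,-0.2],0],[[0,0,-0.1],0],[[0,0,0],0]]'; python3 f.py;  python3 -m pendant '[[[0,0,-0.1],0],[[0,0,-0.1],0],[[0,0,-0.1],0],[[0,0,-0.1],0],[[0,0,0],0]]'; python3 f.py
```

```text
time_s: 10.8
ee_pos: [0.4643, -0.0844, 0.1627]
eef_rot: [3.142, -0.0, 2.976]
force: [-0.0, 0.1, -1.8]
grip_width: 0.0255
grip_force: 54.9
F [-0.17  0.01 -0.6 ] tip in hook mm [-4.2  1.3  6.5] M [-0.02 -0.   -0.  ] rot [-3.142  0.     2.976] t 11.1
time_s: 11.52
ee_pos: [0.4644, -0.0845, 0.1589]
eef_rot: [-3.142, 0.0, 2.976]
force: [-0.2, 0.3, 1.5]
grip_width: 0.0258
grip_force: 54.9
F [0.01 0.23 0.43] tip in hook mm [-4.2  1.3  2.4] M [ 0.04 -0.02 -0.01] rot [-3.142  0.     2.976] t 11.8167
```

```bash
python3 -m pendant '[[[0,0,-0.1],0],[[0,0,-0.1],0],[[0,0,-0.1],0],[[0,0,0],0]]'; python3 f.py;  python3 -m pendant '[[[0,0,-0.1],0],[[0,0,-0.1],0],[[0,0,-0.1],0],[[0,0,-0.1],0],[[0,0,-0.1],0],[[0,0,-0.1],0],[[0,0,-0.1],0],[[0,0,-0.1],0],[[0,0,0],0]]'; python3 f.py
```

```text
time_s: 12.15
ee_pos: [0.4645, -0.0845, 0.1559]
eef_rot: [-3.142, 0.0, 2.976]
force: [-0.0, 0.1, 1.5]
grip_width: 0.0253
grip_force: 54.9
F [0.25 0.02 2.22] tip in hook mm [-4.2  1.3 -0.5] M [-0.02 -0.2  -0.  ] rot [-3.142  0.     2.976] t 12.45
time_s: 13.2
ee_pos: [0.4642, -0.0845, 0.1477]
eef_rot: [3.142, -0.0, 2.976]
force: [-1.2, -0.2, 2.0]
grip_width: 0.0253
grip_force: 54.9
F [-1.31  0.09  2.25] tip in hook mm [-4.4  1.3 -8.7] M [ 0.04  0.18 -0.  ] rot [ 3.142 -0.     2.976] t 13.5
```

```bash
python3 -m pendant '[[[0,0,-0.1],0],[[0,0,-0.1],0],[[0,0,-0.1],0],[[0,0,-0.1],0],[[0,0,-0.1],0],[[0,0,-0.1],0],[[0,0,-0.1],0],[[0,0,0],0]]'; python3 f.py;  python3 -m pendant '[[[0,0,-0.1],0],[[0,0,-0.1],0],[[0,0,-0.1],0],[[0,0,-0.1],0],[[0,0,-0.1],0],[[0,0,-0.1],0],[[0,0,0],0]]'; python3 f.py
```

```text
time_s: 14.17
ee_pos: [0.464, -0.0844, 0.1404]
eef_rot: [3.142, -0.001, 2.976]
force: [-0.9, 0.7, -0.6]
grip_width: 0.0254
grip_force: 54.9
F [ 0.06 -0.12 -0.55] tip in hook mm [ -4.1   1.3 -15.6] M [ 0.01 -0.04 -0.01] rot [-3.142  0.     2.976] t 14.4667
time_s: 15.05
ee_pos: [0.4643, -0.0845, 0.1348]
eef_rot: [3.142, -0.0, 2.976]
force: [0.7, 0.1, -1.0]
grip_width: 0.0256
grip_force: 54.9
F [ 0.1  -0.19 -0.56] tip in hook mm [ -4.2   1.3 -21.6] M [-0.01 -0.02 -0.01] rot [-3.142  0.     2.976] t 15.35
```

The gate snapped shut: force is back to baseline with the tip below -15 mm. Now the pull.

```bash
python3 -m pendant '[[[0,0,0.2],0],[[0,0,0.3],0],[[0,0,0.3],0],[[0,0,0.2],0],[[0,0,0.2],0],[[0,0,0.1],0],[[0,0,0],0]]'; python3 f.py;  python3 -m pendant '[[[0,0,0.05],0],[[0,0,0.05],0],[[0,0,0],0]]'; python3 f.py
```

```text
time_s: 15.93
ee_pos: [0.4645, -0.0845, 0.1482]
eef_rot: [-3.142, 0.0, 2.976]
force: [0.4, 0.3, -1.0]
grip_width: 0.0257
grip_force: 54.9
F [ 0.23 -0.17 -0.76] tip in hook mm [-4.2  1.3 -8.7] M [ 0.03  0.02 -0.04] rot [ 3.142 -0.     2.976] t 16.2333
time_s: 16.48
ee_pos: [0.4644, -0.0845, 0.1491]
eef_rot: [3.142, 0.0, 2.976]
force: [0.3, -0.0, -1.0]
grip_width: 0.0257
grip_force: 54.9
F [-0.25 -0.14 -0.64] tip in hook mm [-4.2  1.3 -7.6] M [ 0.04 -0.01  0.  ] rot [-3.142 -0.     2.976] t 16.7833
```

```bash
python3 -m pendant '[[[0,0,0.03],0],[[0,0,0.03],0],[[0,0,0.03],0],[[0,0,0],0]]'; python3 f.py;  python3 -m pendant '[[[0,0,0.02],0],[[0,0,0.02],0],[[0,0,0],0]]'; python3 f.py
```

```text
time_s: 17.12
ee_pos: [0.4644, -0.0845, 0.15]
eef_rot: [-3.142, 0.0, 2.976]
force: [0.1, -0.0, -1.0]
grip_width: 0.0257
grip_force: 54.9
F [ 0.46 -0.18 -0.46] tip in hook mm [-4.2  1.3 -6.7] M [ 0.01 -0.02 -0.02] rot [-3.142 -0.     2.976] t 17.4167
time_s: 17.67
ee_pos: [0.4644, -0.0845, 0.1503]
eef_rot: [-3.142, 0.0, 2.976]
force: [0.3, 0.9, -0.4]
grip_width: 0.0253
grip_force: 54.9
F [-0.13 -0.05 -0.8 ] tip in hook mm [-4.2  1.3 -6.3] M [-0.02 -0.03 -0.  ] rot [-3.142 -0.     2.976] t 17.9667
```

```bash
python3 -m pendant '[[[0,0,0.02],0],[[0,0,0],0]]'; python3 f.py
```

```text
time_s: 18.13
ee_pos: [0.4644, -0.0845, 0.1505]
eef_rot: [-3.142, 0.0, 2.976]
force: [-0.2, -0.2, -0.6]
grip_width: 0.0257
grip_force: 54.9
F [-0.29 -0.19 -0.94] tip in hook mm [-4.2  1.3 -6.1] M [-0.   -0.04 -0.01] rot [-3.142 -0.     2.976] t 18.4333
```

```bash
python3 -m pendant '[[[0,0,0.02],0],[[0,0,0.02],0],[[0,0,0],0]]'; python3 f.py; python3 -m pendant '[[[0,0,0.02],0],[[0,0,0.02],0],[[0,0,0],0]]'; python3 f.py
```

```text
time_s: 18.68
ee_pos: [0.4644, -0.0845, 0.1509]
eef_rot: [-3.142, 0.0, 2.976]
force: [0.8, 0.2, -1.0]
grip_width: 0.0254
grip_force: 54.9
F [ 0.11  0.32 -0.79] tip in hook mm [-4.2  1.3 -5.7] M [-0.06  0.05  0.04] rot [3.142 0.    2.976] t 18.9833
time_s: 19.23
ee_pos: [0.4644, -0.0845, 0.1513]
eef_rot: [-3.142, 0.0, 2.976]
force: [-0.3, 0.3, -0.1]
grip_width: 0.0259
grip_force: 54.9
F [-0.31 -0.11 -0.76] tip in hook mm [-4.2  1.3 -5.3] M [ 0.06  0.03 -0.03] rot [-3.142  0.     2.976] t 19.5333
```

```bash
python3 -m pendant '[[[0,0,0.02],0],[[0,0,0],0]]'; python3 f.py
```

```text
time_s: 19.7
ee_pos: [0.4644, -0.0845, 0.1515]
eef_rot: [-3.142, 0.0, 2.976]
force: [-0.1, 0.0, -0.7]
grip_width: 0.0254
grip_force: 54.9
F [-0.3  -0.27 -0.72] tip in hook mm [-4.2  1.2 -5.1] M [-0.01 -0.01  0.02] rot [3.142 0.    2.976] t 20.0
```

```bash
python3 -m pendant '[[[0,0,0.02],0],[[0,0,0],0]]'; python3 f.py;python3 -m pendant '[[[0,0,0.02],0],[[0,0,0],0]]'; python3 f.py
```

```text
time_s: 20.17
ee_pos: [0.4644, -0.0845, 0.1517]
eef_rot: [-3.142, -0.0, 2.976]
force: [0.1, 0.8, -1.3]
grip_width: 0.0254
grip_force: 54.9
F [ 0.02 -0.04 -1.16] tip in hook mm [-4.2  1.3 -4.9] M [0.06 0.01 0.01] rot [-3.142 -0.     2.976] t 20.4667
time_s: 20.63
ee_pos: [0.4643, -0.0845, 0.1519]
eef_rot: [-3.142, -0.0, 2.976]
force: [1.0, 0.3, -1.8]
grip_width: 0.0256
grip_force: 54.9
F [ 0.06 -0.34 -1.94] tip in hook mm [-4.3  1.3 -4.7] M [ 0.07  0.06 -0.  ] rot [ 3.142 -0.     2.976] t 20.9333
```

```bash
python3 -m pendant '[[[0,0,0.02],0],[[0,0,0],0]]'; python3 f.py
```

```text
time_s: 21.1
ee_pos: [0.4643, -0.0845, 0.1521]
eef_rot: [3.142, -0.0, 2.976]
force: [0.3, -0.8, -2.6]
grip_width: 0.0255
grip_force: 54.9
F [ 0.23 -0.18 -2.56] tip in hook mm [-4.2  1.3 -4.5] M [ 0.02  0.04 -0.02] rot [-3.142 -0.     2.976] t 21.4
```

```bash
python3 -m pendant '[[[0,0,0.02],0],[[0,0,0.02],0],[[0,0,0.02],0],[[0,0,0],0]]'; python3 f.py
```

```text
time_s: 21.73
ee_pos: [0.4643, -0.0845, 0.1525]
eef_rot: [3.142, -0.0, 2.976]
force: [2.3, -0.1, -5.9]
grip_width: 0.0254
grip_force: 54.9
F [ 1.25 -0.02 -5.55] tip in hook mm [-4.3  1.3 -4. ] M [ 0.08  0.06 -0.06] rot [ 3.142 -0.     2.976] t 22.0333
```

```bash
python3 -m pendant '[[[0,0,0.013],0],[[0,0,0],0],[[0,0,0],0]]'; python3 f.py; python3 f.py
```

```text
time_s: 22.28
ee_pos: [0.4643, -0.0845, 0.1527]
eef_rot: [3.142, -0.0, 2.976]
force: [1.1, -0.0, -6.0]
grip_width: 0.0258
grip_force: 54.9
F [ 0.44 -0.2  -6.87] tip in hook mm [-4.3  1.3 -3.8] M [ 0.09  0.14 -0.01] rot [-3.142 -0.     2.976] t 22.5833
F [ 0.41 -0.14 -7.09] tip in hook mm [-4.3  1.3 -3.8] M [ 0.04  0.19 -0.03] rot [ 3.142 -0.     2.976] t 22.8833
```

```bash
python3 -m pendant '[[[0,0,-0.007],0],[[0,0,0],0]]'; python3 f.py; python3 f.py; python3 f.py
```

```text
time_s: 23.05
ee_pos: [0.4643, -0.0845, 0.1527]
eef_rot: [3.142, -0.0, 2.976]
force: [0.7, 0.2, -7.1]
grip_width: 0.0256
grip_force: 54.9
F [ 0.25 -0.11 -6.24] tip in hook mm [-4.2  1.3 -3.9] M [ 0.05  0.22 -0.01] rot [-3.142 -0.     2.976] t 23.35
F [ 0.18  0.11 -6.5 ] tip in hook mm [-4.2  1.3 -3.9] M [0.1  0.29 0.08] rot [ 3.142 -0.     2.976] t 23.65
F [-0.3   0.06 -6.73] tip in hook mm [-4.2  1.3 -3.9] M [0.05 0.28 0.04] rot [-3.142 -0.     2.976] t 23.95
```

The pull has held at about 5.5–6 N net for 0.9 s. I'll lower the eye into the bow. Then I'll loosen the grip and let the key pivot down in the fingers along an arc, so it isn't dropped.

```bash
python3 -m pendant '[[[0,0,-0.1],0],[[0,0,-0.2],0],[[0,0,-0.3],0],[[0.06,-0.01,-0.3],0],[[0.06,-0.01,-0.3],0],[[0.06,-0.01,-0.3],0],[[0.06,-0.01,-0.3],0],[[0,0,-0.2],0],[[0,0,-0.2],0],[[0,0,0],0]]'; python3 f.py; python3 -m pendant '[[[0,0,0],0],[[0,0,0],0],[[0,0,0],0]]' - 6; python3 f.py
```

```text
time_s: 24.78
ee_pos: [0.4666, -0.0849, 0.1303]
eef_rot: [3.142, -0.001, 2.976]
force: [0.1, 0.7, -0.8]
grip_width: 0.0255
grip_force: 54.9
F [-0.05  0.21 -0.88] tip in hook mm [ -1.7   1.3 -25.7] M [ 0.05  0.04 -0.01] rot [-3.142  0.     2.976] t 25.0833
time_s: 25.33
ee_pos: [0.4668, -0.0849, 0.1308]
eef_rot: [-3.142, 0.0, 2.976]
force: [0.3, 0.0, -1.1]
grip_width: 0.0262
grip_force: 6.0
F [-0.02 -0.85 -0.87] tip in hook mm [ -1.8   1.3 -25.9] M [-0.    0.01  0.07] rot [-3.142 -0.     2.976] t 25.6333
```

Now the first 15° of the arc.

```bash
python3 -m pendant '[[[0,0,-0.15],0],[[0,0,-0.2],0],[[0.03,0,-0.2],0],[[0.03,-0.01,-0.2],0],[[0.03,-0.01,-0.2],0],[[0.05,-0.01,-0.2],0],[[0,0,0],0]]'; python3 f.py
```

```text
time_s: 26.22
ee_pos: [0.4682, -0.0852, 0.1188]
eef_rot: [3.142, -0.0, 2.976]
force: [1.0, 0.5, -1.1]
grip_width: 0.0259
grip_force: 6.0
F [ 0.21  0.07 -0.85] tip in hook mm [ -0.4   1.2 -37.3] M [-0.    0.03  0.02] rot [-3.142 -0.     2.976] t 26.5167
```

```bash
python3 -m pendant '[[[0.09,-0.015,-0.22],0],[[0.09,-0.015,-0.22],0],[[0.09,-0.015,-0.22],0],[[0.09,-0.015,-0.22],0],[[0.09,-0.015,-0.2],0],[[0,0,0],0]]'; python3 f.py
python3 - <<'E'
from h import *
import cv2
cv2.imwrite("pics/d.png",np.hstack([cv2.resize(ctrl.camera("wrist")["color"][100:320,240:400,::-1],(400,550),interpolation=3),cv2.resize(ctrl.camera("scene")["color"][165:235,300:350,::-1],(393,550),interpolation=3)]))
E
```

```text
time_s: 27.02
ee_pos: [0.4727, -0.0859, 0.108]
eef_rot: [3.142, -0.0, 2.976]
force: [-0.9, -0.2, -0.2]
grip_width: 0.0261
grip_force: 6.0
F [ 0.24 -0.16 -0.88] tip in hook mm [  4.2   1.2 -48.1] M [-0.01  0.01  0.05] rot [-3.142  0.     2.976] t 27.3167
```

View pics/d.png

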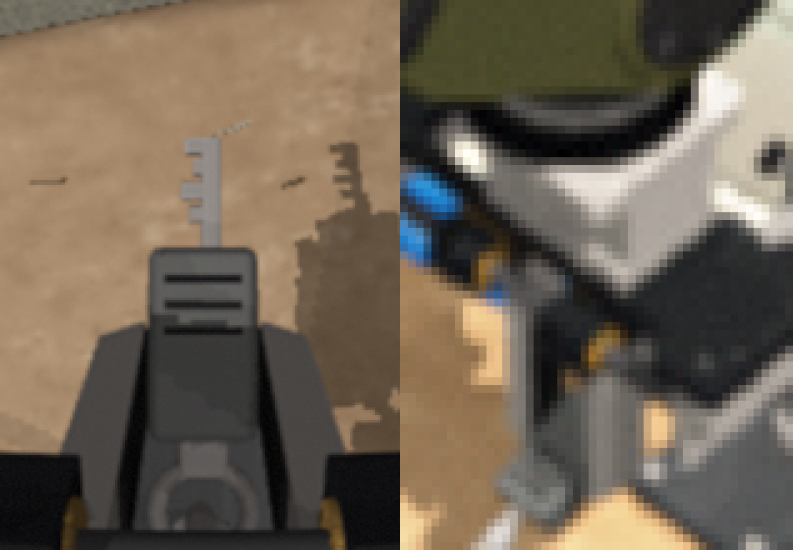

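The key still looks nearly level in the picture: slots at rows 278, 303 and 329, blade end 137, ring about 500. It has shifted in the pads, so I'll fit its pitch and slip from those features against the earlier picture.

```bash
python3 - <<'E'
from h import *
import pickle
from scipy.optimize import least_squares
C=pickle.load(open("c.pkl","rb"));w=ctrl.camera("wrist");o=ctrl.get_obs()
def row(c,p,yaw,q,th,dx,dz):
    # q=(x,z) rel to pad pivot (key x8,z10); th: eye up
    x=q[0]*np.cos(th)-q[1]*np.sin(th)+dx; z=q[0]*np.sin(th)+q[1]*np.cos(th)+dz
    P=p+np.array([np.cos(yaw)*x,np.sin(yaw)*x,.0084+z]); a=np.array(c["camera_from_world"])@np.append(P,1);K=c["intrinsics"]
    r=np.hypot(a[0],a[1]);return K[1][2]+K[1][1]*a[1]/r*np.arctan2(r,a[2])
names=["blade","grip rear","s1","s2","s3","grip front","eye"]
Q=[(-.0595,0),(-.031,.01),None,None,None,(.015,.01),(.033,0)]
rc=[138,262,318,344,370,465,515]; rd=[137,248,278,303,329,440,500]
rc=[100+r/2.627 for r in rc]; rd=[100+r/2.5 for r in rd]
pc=np.array([.4656,-.0865,.2033])
from scipy.optimize import brentq
off=[]
for i,q in enumerate(Q):
    if q is None:
        Q[i]=(brentq(lambda x:row(C,pc,-.1667,(x,.01),0,0,0)-rc[i],-.05,.05),.01)
    off.append(rc[i]-row(C,pc,-.1667,Q[i],0,0,0))
print([(n,round(q[0]*1e3+8,1),round(f,1)) for n,q,f in zip(names,Q,off)])
f=lambda v:[row(w,o["ee_pos"],o["eef_rot"][2]-np.pi,q,*v)+k-r for q,k,r in zip(Q,off,rd)]
s=least_squares(f,[.2,0,0],loss="soft_l1");print("deg",np.degrees(s.x[0]),"dx,dz mm",s.x[1:]*1e3,np.round(s.fun,1),np.round(np.degrees(0)))
for t in(0,15,25,35):print(t,np.round(f([np.radians(t),0,0]),1))
E
```

```text
[('blade', -51.5, np.float64(1.3)), ('grip rear', -23.0, np.float64(-6.2)), ('s1', -14.2, np.float64(-0.0)), ('s2', -8.3, np.float64(-0.0)), ('s3', -2.3, np.float64(-0.0)), ('grip front', 23.0, np.float64(-2.2)), ('eye', 41.0, np.float64(1.4))]
deg 19.643128675299028 dx,dz mm [ 1.14304604 -5.19913072] [-0.  -8.2  0.7  0.7  0.6 -3.8  0.4] 0.0
0 [-2.2  0.6 10.   9.9  9.4  1.2 -3.7]
15 [-2.1 -6.4  3.2  3.6  3.7 -0.2  2.3]
25 [ 1.5 -8.7  0.4  0.5  0.5 -2.3  4.7]
35 [ 7.3 -9.3 -1.2 -1.6 -2.  -5.4  5.6]
```

The fit gives about 20–25° pitch, matching the eye wire seated in the bow (24.7° expected). The key is hooked and pivoting freely, so I'll continue the arc.

```bash
python3 -m pendant '[[[0.12,-0.02,-0.22],0],[[0.12,-0.02,-0.21],0],[[0.13,-0.02,-0.21],0],[[0.16,-0.03,-0.2],0],[[0.16,-0.03,-0.2],0],[[0.17,-0.03,-0.2],0],[[0,0,0],0]]'; python3 f.py
python3 -m pendant '[[[0.18,-0.03,-0.16],0],[[0.18,-0.03,-0.15],0],[[0.18,-0.03,-0.14],0],[[0.19,-0.03,-0.13],0],[[0.19,-0.03,-0.12],0],[[0,0,0],0]]'; python3 f.py
```

```text
time_s: 28.05
ee_pos: [0.4815, -0.0875, 0.0956]
eef_rot: [3.142, -0.0, 2.976]
force: [-0.3, -0.1, 0.1]
grip_width: 0.0258
grip_force: 6.0
F [-0.14  0.39 -1.11] tip in hook mm [ 12.9   1.2 -60.5] M [-0.05 -0.02  0.02] rot [-3.142  0.     2.976] t 28.35
time_s: 28.85
ee_pos: [0.4908, -0.089, 0.0888]
eef_rot: [3.142, -0.0, 2.976]
force: [0.4, 0.2, 0.2]
grip_width: 0.026
grip_force: 6.0Traceback (most recent call last):
  File "f.py", line 5, in <module>
    for i in range(6): ctrl.camera("scene"); F.append(ctrl.get_obs()["force"])
                       ~~~~~~~~~~~^^^^^^^^^
ValueError: 200 camera calls are used up
```

No camera calls remain, so I'll continue by force readings alone: a bit more arc, then release gently.

```bash
python3 -m pendant '[[[0.18,-0.03,-0.11],0],[[0.18,-0.03,-0.1],0],[[0.18,-0.03,-0.09],0],[[0,0,0],0]]' - 3; python3 -m pendant '[[[0,0,0],0],[[0,0,0],0],[[0,0,0],0],[[0,0,0],0],[[0,0,0],0],[[0,0,0],0]]' 0.32; python3 -m pendant '[[[0,0,0],0],[[0,0,0],0],[[0,0,0],0],[[0,0,0],0],[[0,0,0],0],[[0,0,0],0],[[0,0,0],0],[[0,0,0],0]]' 0.6
```

```text
time_s: 29.33
ee_pos: [0.4961, -0.0899, 0.0859]
eef_rot: [3.142, -0.0, 2.976]
force: [0.5, 0.0, -0.1]
grip_width: 0.0261
grip_force: 3.0
time_s: 29.83
ee_pos: [0.4959, -0.0898, 0.0861]
eef_rot: [3.142, -0.0, 2.976]
force: [-0.4, 1.0, 0.2]
grip_width: 0.0299
grip_force: 0.0
time_s: 30.5
ee_pos: [0.4958, -0.0899, 0.086]
eef_rot: [-3.142, -0.0, 2.976]
force: [0.9, 0.1, 0.1]
grip_width: 0.0563
grip_force: 0.0
```

```bash
python3 -m pendant '[[[-0.5,0.08,0],0],[[-1,0.17,0],0],[[-1.5,0.25,0],0],[[-2,0.33,0],0],[[-2,0.33,0],0],[[-2,0.33,0],0],[[-1.5,0.2,1],0],[[0,0,3],0],[[0,0,4],0],[[0,0,4],0],[[0,0,2],0],[[0,0,0],0],[[0,0,0],0]]'
for i in 1 2 3 4 5 6 7 8 9 10; do python3 -m pendant '[[[0,0,0],0],[[0,0,0],0],[[0,0,0],0],[[0,0,0],0],[[0,0,0],0],[[0,0,0],0],[[0,0,0],0],[[0,0,0],0],[[0,0,0],0],[[0,0,0],0],[[0,0,0],0],[[0,0,0],0],[[0,0,0],0],[[0,0,0],0],[[0,0,0],0],[[0,0,0],0],[[0,0,0],0],[[0,0,0],0],[[0,0,0],0],[[0,0,0],0]]' | head -1; done; python3 -c "
from station import ctrl
o=ctrl.get_obs();print(o['time_s'],o['force'],o['ee_pos'],o['grip_width'])"
```

```text
time_s: 31.58
ee_pos: [0.3908, -0.073, 0.2264]
eef_rot: [-3.141, 0.002, 2.976]
force: [0.4, -0.2, -0.9]
grip_width: 0.0562
grip_force: 0.0
time_s: 33.25
time_s: 34.92
time_s: 36.58
time_s: 38.25
time_s: 39.92
time_s: 41.58
time_s: 43.25
time_s: 44.92
time_s: 46.58
time_s: 48.25
48.25 [-0.53795224  0.38785342  0.22627239] [ 0.39087508 -0.07294869  0.22605497] 0.05655149961424677
```

```bash
for i in 1 2 3 4 5 6 7 8; do python3 -m pendant '[[[0,0,0],0],[[0,0,0],0],[[0,0,0],0],[[0,0,0],0],[[0,0,0],0],[[0,0,0],0],[[0,0,0],0],[[0,0,0],0],[[0,0,0],0],[[0,0,0],0],[[0,0,0],0],[[0,0,0],0],[[0,0,0],0],[[0,0,0],0],[[0,0,0],0],[[0,0,0],0],[[0,0,0],0],[[0,0,0],0],[[0,0,0],0],[[0,0,0],0]]' | head -1; done; python3 -c "
from station import ctrl
print(ctrl.hand_in())"
```

```text
time_s: 49.92
time_s: 51.58
time_s: 53.25
time_s: 54.92
time_s: 56.58
time_s: 58.25
time_s: 59.92
time_s: 61.58
the job is handed in; nothing more can be done
None
```

I handed the job in at 61.6 s: by force readings the key went through the gate, held a pull of about 5–6 N (briefly 6.4 N) and was let go hanging from the hook. I could not see the final hang, because my force-reading script used up all 200 camera calls.

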